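Stow a drill battery pack upright in the parts drawer

TASK

A teal and black drill battery pack lies on its side on the bench. First pull the cabinet's top drawer out as far as it goes; then stand the pack upright on its wide black foot on the bench and let go of it; then take it again from above and lower it, without dropping it, into the empty front compartment of the drawer, where it must stand upright on its foot. Leave the drawer open and do not disturb the drill, tray, cup and screwdriver.

Things in the scene. Friction and masses are not known exactly. Their poses are not given: they have to be found in the camera images.
- pack: drill battery pack, 84 mm long, 44 mm thick, 0.25 kg: black foot 24 mm long, 64 mm wide (y); teal stem 60 mm long, 40 mm wide (y), brass contacts on its end. Starts lying on a flat side; origin: centre of that side, on the bench, at mid-length. x runs from foot to contact end (up when it stands on its foot), y across its width, z through its thickness (up as it lies)
- pack_foot (a point): centre of the underside of the pack's foot, 42 mm from mid-length along the pack's -x and 22 mm along its +z from the pack's origin; axes as the pack's
- cabinet: fixed white bench cabinet, 260 mm deep (x), 240 mm wide (y), 160 mm high; origin: on the bench, at the middle of the lower edge of its front, which faces -x. The shallow drawer front at its foot is fixed
- drawer (a joint): how far the top drawer (grey front) is pulled out, m: 0 shut, 0.17 at its stop; it slides along the cabinet's -x
- drawer_handle (a point): middle of the drawer's black bar handle, on the bar's axis: round bar 12 mm thick, 120 mm long along the cabinet's y, 132 mm above the bench, 44 mm off the drawer's front face, 28 mm lower than the cabinet's top; two 10 mm stalks hold it 55 mm either side of the middle; moves with the drawer; axes as the cabinet's
- drawer_in (a point): centre of the floor of the drawer's empty front compartment, 52 mm above the bench, moving with the drawer; axes as the cabinet's. It is 130 mm long (x), 206 mm wide (y); sides and rear divider stand 54 mm above the floor, the front panel 101 mm (outer face 77 mm away along -x). Three fixed packs stand behind the divider, 84 mm tall
- drill: bystander: teal and black cordless drill lying on its side, about 170 x 190 x 60 mm; origin on the bench under its barrel
- tray: bystander: black open screw tray, 110 (x) x 160 (y) x 28 mm; origin at the centre of its underside
- cup: bystander: blue cup, 56 mm across, 55 mm high; origin at the centre of its underside
- screwdriver: bystander: red-handled screwdriver lying along its x; origin under its middle
There are look-alikes about, which are no part of the job. Several things have the shape of the pack; the one meant has the colours described above.

How it is judged:
By the outcome, as a careful person would: the job done as asked, in the order asked, and still so for the second after the job is handed in, with the robot touching nothing.
It also fails if it takes over 67 s, if anything falls off the work surface, if the arm or the gripper's body presses on something with over 40 N, if the wrist force passes 120 N, or if a joint passes its speed limit or range.

ROBOT

A 6-joint arm with a two-finger parallel gripper is mounted at the origin on the work surface. World frame = base frame: x ahead of the robot, y to its left, z up, the work surface at z = 0. Lengths are in m, angles in rad, forces in N, time in s.
With the tool pointing down it reaches from about 0.425 to 0.95 m from the base axis. Payload 3.5 kg.
Tool frame: the origin (TCP) lies at the very end of the fingers, on their centre line; the grasp point (between the pads) lies 19 mm behind it (ctrl.pinch_z is the distance from the TCP to the grasp point, in m); z points along the fingers, y is the line along which they close (so a half turn about z gives the same grasp; the last joint's range is limited). The gripper opens to 85 mm and grips with 20 to 120 N. Pads are 22 mm wide; open, the fingers measure 114 mm over their backs; the gripper's body (76 mm by 85 mm) begins 54 mm behind the grasp point. The pads swing forward as they close: fully open they stand 13 mm farther back than shut.
Start: joints at [-1.44, 0.286, 1.577, -0, 1.279, -0.15], TCP at [0.187, -0.649, 0.231] pointing down, gripper open.
Joint ranges: [-2.77, 2.77], [-0.9, 2.22], [0.21, 2.48], [-1.53, 4.67], [0.24, 2.81], [-2.84, 2.84]. Speed limits (rad/s): [2.79, 2.79, 3.14, 3.14, 3.14, 3.14].

INTERFACE

Orientations are given as a unit quaternion [x, y, z, w].
In Python, from plant import ctrl gives the robot as it stands. The module is installed in compiled form; this text tells all that it offers.
- The arm moves only by the shell command python3 -m crank 'ROWS' [OPENING] [FORCE]. ROWS is JSON, a list of rows, each a list of 6 numbers: the shift along the tool's x, y, z in cm, then the turn, a rotation vector about the tool's x, y, z in rad. In form: [[tx, ty, tz, rx, ry, rz], ...]. A call has 1 to 10 rows; each row is the pose to reach, as a shift and turn from the pose commanded when the call began, along the tool's axes at that moment; what a row does not reach only later rows make up. A row lasts 1/10 s, in which the tool goes at most 50 mm and 8.59 degrees, less where a joint would pass 70% of its speed; a pose out of reach is approached as far as the arm can. A call with a gripper value outside its range is refused whole. OPENING is the opening, from 0 (shut) to 1 (fully open), set as the call begins (- or left out, the last holds). The fingers move at their own pace and stop on an object; FORCE is the grip in N (left out, the last holds). Time passes only in rows, so rows that repeat a pose let the fingers close. It gives the time, the measured TCP pose, the force, the opening and the grip force at its end, in the units of the state.
- ctrl.get_state(): the state, without advancing time (a new reading comes with each control period).
- ctrl.read_camera(name): name is "scene" or "top" or "wrist"; returns (picture, depth): 420x560x3 uint8, blue, green, red; 420x560 float32, m along the optical axis (not along the pixel's ray), 0 where there is no reading.
- ctrl.camera_info(name): a dict with "K" (3x3 intrinsics, pixels), "k1" (the pictures are not rectified: a ray, as slopes to the right and down, at radius r is drawn at 1 + k1 r^2 times it, then the intrinsics apply), "origin" and "orientation" of the camera in the world. Camera axes: x right, y down, z forward; pixel columns grow to the right and rows downward; lengths in m; the calibration is good to about 2 mm. A picture is of the moment at which its call begins: read the wrist's pose just before it. camera_info takes no time and is no camera call; for the wrist camera it gives the pose at the moment of the call.
- ctrl.sign_off(): hands the job in; it is judged then, once.
The state is a dict: "time": time; "qpos": joint angles; "dq": joint speeds; "joint_efforts": joint torques, N m; "eef_pos": TCP position; "tcp_rot": TCP orientation; "contact_force": force on the tool from outside, world axes, zero at the start; "wrist_torque": the same for the moment, N m; "opening": opening from 0.0 (shut) to 1.0 (fully open); "finger_force": force on a finger pad.
Only numpy, scipy, OpenCV 4.12 (cv2) and the standard library are available. Lean on these libraries where they do the work, as an engineer would, in place of code of your own. Each camera call takes 0.05 s, during which the arm holds its last target. There are 200 camera calls.

## Working session

There is one attempt and no reset: what is moved stays moved. The work goes in short steps, Python scripts to look and compute and a shell command to move; the robot and the scene stay as the last step left them, time stands still between calls to the robot, and variables do not carry over. Pictures are saved under pics/ and viewed, at most 10 in all, crops included, and the job is handed in when it is done.

```bash
mkdir -p pics
cat > h.py <<'E'
import numpy as np, cv2
from scipy.spatial.transform import Rotation as R
from plant import ctrl
def cam(n):
    i=ctrl.camera_info(n); im,d=ctrl.read_camera(n); return i,im,d
def rays(i,uv):
    uv=np.asarray(uv,float).reshape(-1,1,2)
    K=np.array(i["K"]); D=np.array([i["k1"],0,0,0.])
    p=cv2.undistortPoints(uv,K,D)[:,0]
    r=np.c_[p,np.ones(len(p))]
    return rot(i).apply(r)   # scaled so depth*ray = offset
def rot(i):
    o=np.array(i["orientation"]); return R.from_matrix(o) if o.shape==(3,3) else R.from_quat(o)
def onplane(i,uv,z):
    r=rays(i,uv); o=np.array(i["origin"]); return o+r*((z-o[2])/r[:,2])[:,None]
def cloud(i,d):
    h,w=d.shape; u,v=np.meshgrid(np.arange(w),np.arange(h))
    uv=np.c_[u.ravel(),v.ravel()]
    P=np.array(i["origin"])+rays(i,uv)*d.ravel()[:,None]
    return P.reshape(h,w,3)
def tool():
    s=ctrl.get_state(); return np.array(s["eef_pos"]),R.from_quat(s["tcp_rot"])
def shift(target):
    p,r=tool(); return r.inv().apply(np.array(target)-p)*100
E
python3 - <<'E'
from h import *
for n in("scene","top"):
    i,im,d=cam(n); print(n,i); cv2.imwrite(f"pics/{n}0.png",im); np.savez(f"/tmp/{n}0.npz",im=im,d=d)
print(ctrl.get_state())
E
```

```text
scene {'K': array([[403.63217072,   0.        , 280.09119153],
       [  0.        , 403.63217072, 209.32176572],
       [  0.        ,   0.        ,   1.        ]]), 'k1': -0.05846524829218835, 'origin': array([ 1.36201791, -0.16223699,  0.75342411]), 'orientation': array([ 0.6694904 ,  0.60923275, -0.2772991 , -0.32206098])}
top {'K': array([[423.26514281,   0.        , 282.66501363],
       [  0.        , 423.26514281, 209.27205077],
       [  0.        ,   0.        ,   1.        ]]), 'k1': -0.043061183058416684, 'origin': array([ 0.47856241, -0.03606414,  1.16523035]), 'orientation': array([ 0.70961267, -0.70385604,  0.02268903, -0.02284164])}
{'time': 0.1, 'qpos': array([-1.44002947e+00,  2.87126237e-01,  1.57802270e+00,  8.79523806e-06,
        1.27855531e+00, -1.49989162e-01]), 'dq': array([ 2.18033058e-05, -7.63014293e-04, -2.78817850e-03, -1.00782030e-03,
       -1.02301779e-03, -1.82832048e-04]), 'joint_efforts': array([ 2.49696923e-04, -4.07298589e+01, -2.93700600e+01, -1.47788001e-04,
        3.42866289e-03,  1.08715085e-06]), 'eef_pos': array([ 0.18699162, -0.64798002,  0.23005697]), 'tcp_rot': array([ 9.90162803e-01,  1.39916078e-01,  1.43569072e-05, -1.05570858e-03]), 'contact_force': array([-0.31273289, -0.30484765, -0.4554848 ]), 'wrist_torque': array([-0.01937527,  0.00035512, -0.06496337]), 'finger_force': 0.0, 'opening': 1.001631359516465}
```

View pics/scene0.png

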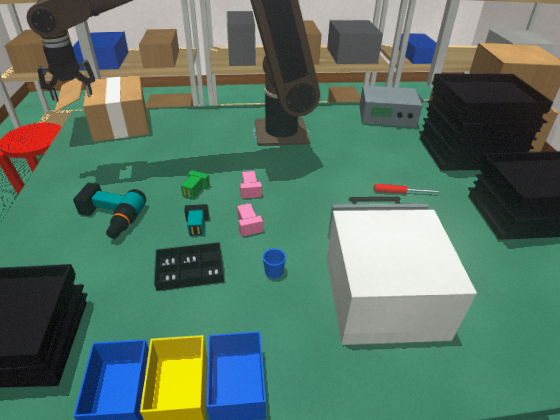

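View pics/top0.png

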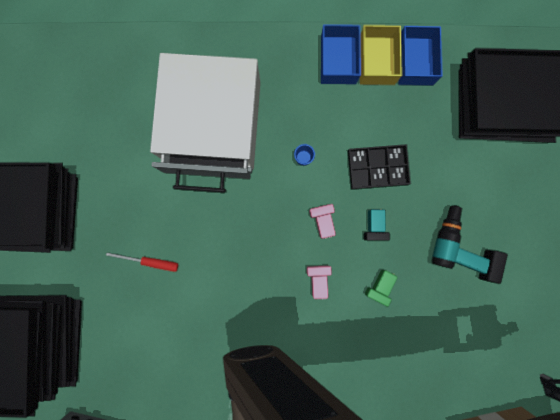

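Top view shows the candidates: teal/black pack (377,225), green look-alike (382,288), pinks (322,220) and (319,282), and the drill's teal body (455,250). I choose (377,225) by colour. The handle bar is at (200,188) and the cabinet top at (205,105).

Run:
```python
from h import *
i=ctrl.camera_info("top"); f=np.load("/tmp/top0.npz"); im,d=f["im"],f["d"]; P=cloud(i,d)
c=np.hstack([cv2.resize(im[195:255,345:410],None,fx=6,fy=6),cv2.resize(im[140:200,150:265],None,fx=3.4,fy=6)]); cv2.imwrite("pics/crop.png",c)
hsv=cv2.cvtColor(im,cv2.COLOR_BGR2HSV)
def st(m,n):
    q=P[m&(d>0)]; print(n,len(q),"med",np.median(q,0).round(4)); return q
def box(u0,v0,u1,v1):
    m=np.zeros(d.shape,bool); m[v0:v1,u0:u1]=1; return m
H,S,V=[hsv[...,k].astype(int) for k in range(3)]
teal=box(360,200,395,232)&(H>80)&(H<105)&(S>120)&(V>70)
black=box(355,225,400,248)&(V<50)
for m,n in((teal,"teal"),(black,"black")):
    q=st(m,n); cnt=cv2.findContours(m.astype(np.uint8),0,2)[0]; cc=max(cnt,key=cv2.contourArea)
    bx=cv2.boxPoints(cv2.minAreaRect(cc)); print(bx.round(1).tolist()); print(onplane(i,bx,0.044).round(4).tolist()); print("zpct",np.percentile(q[:,2],[10,50,90]))
wh=box(140,40,270,165)&(V>150)&(S<40)
q=st(wh,"cab"); cc=max(cv2.findContours(wh.astype(np.uint8),0,2)[0],key=cv2.contourArea)
bx=cv2.boxPoints(cv2.minAreaRect(cc)); print(bx.tolist(),onplane(i,bx,0.16).round(4).tolist(),np.percentile(q[:,2],[10,50,90]))
hd=box(165,180,232,198)&(V<45)
q=st(hd,"handle");cc=max(cv2.findContours(hd.astype(np.uint8),0,2)[0],key=cv2.contourArea)
bx=cv2.boxPoints(cv2.minAreaRect(cc)); print(bx.tolist(),onplane(i,bx,0.132).round(4).tolist(),np.percentile(q[:,2],[10,50,90]))
# scene check of pack height & cabinet
i=ctrl.camera_info("scene"); f=np.load("/tmp/scene0.npz"); im,d=f["im"],f["d"]; P=cloud(i,d)
hsv=cv2.cvtColor(im,cv2.COLOR_BGR2HSV);H,S,V=[hsv[...,k].astype(int) for k in range(3)]
t=box(180,200,212,240)&(H>80)&(H<105)&(S>120)
q=st(t,"teal scene"); print(np.percentile(q,[5,50,95],axis=0).round(3))
q=P[225:270,355:440].reshape(-1,3); print("cabtop scene",np.median(q,0))
q=P[192:203,345:405].reshape(-1,3); q=q[(q[:,2]>.11)&(q[:,2]<.17)];print("handle scene",len(q),np.percentile(q,[5,50,95],axis=0).round(3))
```

```text
teal 338 med [ 0.5244 -0.289   0.0426]
[[371.0, 209.0], [385.0, 209.0], [385.0, 231.0], [371.0, 231.0]]
[[0.5535, -0.2705, 0.044], [0.5538, -0.3079, 0.044], [0.4953, -0.3075, 0.044], [0.4951, -0.2702, 0.044]]
zpct [0.03948922 0.04257787 0.04536002]
black 68 med [ 0.4901 -0.2689  0.0392]
[[360.70001220703125, 227.39999389648438], [384.5, 220.60000610351562], [388.0, 233.0], [364.20001220703125, 239.8000030517578]]
[[0.5045, -0.2428, 0.044], [0.523, -0.3062, 0.044], [0.4901, -0.3154, 0.044], [0.4717, -0.2521, 0.044]]
zpct [0.01554093 0.03918013 0.04444748]
cab 9838 med [0.7945 0.1586 0.1593]
[[149.8062744140625, 151.6152801513672], [157.23873901367188, 51.276939392089844], [256.619384765625, 58.63847351074219], [249.18692016601562, 158.976806640625]] [[0.6802, 0.2862, 0.16], [0.9309, 0.2766, 0.16], [0.9127, 0.0312, 0.16], [0.6637, 0.0458, 0.16]] [0.15689858 0.15930902 0.1616467 ]
handle 210 med [0.5954 0.167  0.1363]
[[174.0, 180.0], [225.0, 180.0], [225.0, 192.0], [174.0, 192.0]] [[0.6153, 0.2328, 0.132], [0.6162, 0.1068, 0.132], [0.5865, 0.1063, 0.132], [0.5856, 0.2321, 0.132]] [0.13353237 0.13626589 0.13911501]
teal scene 341 med [ 0.5333 -0.2871  0.0422]
[[ 0.497 -0.309  0.004]
 [ 0.533 -0.287  0.042]
 [ 0.556 -0.27   0.045]]
cabtop scene [0.7945377  0.15614529 0.15964052]
handle scene 251 [[0.593 0.109 0.128]
 [0.6   0.165 0.135]
 [0.609 0.225 0.138]]
```

View pics/crop.png

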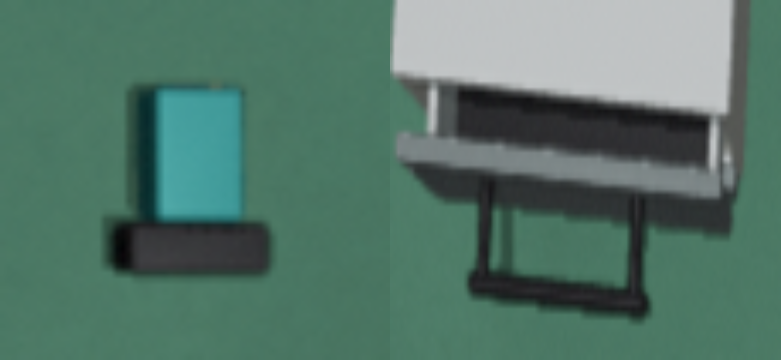

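The crop shows the chosen pack with its plain teal stem and wide black foot towards the robot. The drawer already stands slightly open. Next I refine the handle line and compute the approach.

```bash
cat >> h.py <<'E'
def go(target,down_yaw=None,rotm=None):
    """print shift cm and rotvec in tool axes; down_yaw = world angle of tool y with the tool pointing down"""
    p,r=tool(); t=r
    if down_yaw is not None:
        y=np.array([np.cos(down_yaw),np.sin(down_yaw),0]); z=np.array([0,0,-1.]); t=R.from_matrix(np.c_[np.cross(y,z),y,z])
    if rotm is not None: t=R.from_matrix(rotm)
    print("shift",shift(target).round(2),"rot",(r.inv()*t).as_rotvec().round(3))
E
python3 - <<'E'
from h import *
i=ctrl.camera_info("top"); f=np.load("/tmp/top0.npz"); im,d=f["im"],f["d"]
V=cv2.cvtColor(im,cv2.COLOR_BGR2HSV)[...,2].astype(float)
# dark-weighted bar centre per column
rows=np.arange(184,196)
us=np.arange(182,220); vs=[]
for u in us:
    w=np.clip(70-V[rows,u],0,None)
    vs.append((w*rows).sum()/w.sum())
w=onplane(i,np.c_[us,vs],0.132); vx,vy,x0,y0=cv2.fitLine(w[:,:2].astype(np.float32),cv2.DIST_HUBER,0,.01,.01).ravel()
print("bar dir",vx,vy,"pt",x0,y0, w[0],w[-1])
e=onplane(i,[[175,187.3],[224,190.8]],0.132); print(e)
c=e.mean(0); print(c)
# cabinet front edge line
us=np.arange(165,245);vs=[]
for u in us:
    col=V[140:170,u]; vs.append(140+np.argmin(np.diff(col)[:22])+.5)
w=onplane(i,np.c_[us,vs],0.16); L=cv2.fitLine(w[:,:2].astype(np.float32),cv2.DIST_HUBER,0,.01,.01).ravel(); print("front",L)
go([0.595,0.169,0.225],-0.06)
E
```

```text
bar dir 0.070207804 0.99753237 pt 0.5955836 0.18018626 [0.59784181 0.21258076 0.132     ] [0.59257384 0.1211941  0.132     ]
[[0.59723146 0.22988743 0.132     ]
 [0.58946802 0.10883596 0.132     ]]
[0.59334974 0.1693617  0.132     ]
front [0.06438717 0.997925   0.67105776 0.1535181 ]
shift [ 61.84 -67.19   0.67] rot [-0.002 -0.002 -1.23 ]
```

```bash
python3 -m crank '[[3,-3.3,0,0,0,-0.06],[6,-6.6,0,0,0,-0.13],[9.2,-10,0,0,0,-0.2],[12.4,-13.4,0,0,0,-0.26],[15.6,-16.8,0,0,0,-0.32],[18.8,-20.2,0,0,0,-0.38],[22,-23.6,0,0,0,-0.44],[25,-27,0,0,0,-0.5],[28,-30.4,0,0,0,-0.56],[31,-33.6,0.3,0,0,-0.62]]' 0.4 40
python3 -c "
from h import *
go([0.595,0.169,0.225],-0.065)"
```

```text
time: 1.1
eef_pos: [0.3922, -0.2379, 0.2284]
tcp_rot: [0.9, 0.436, 0.0, 0.0]
contact_force: [0.1, 0.1, -0.3]
opening: 0.4
finger_force: 0.0
shift [44.51 -9.28  0.34] rot [ 0.001  0.    -0.603]
```

```bash
python3 -m crank '[[4.5,-1,0,0,0,-0.06],[9,-1.9,0,0,0,-0.12],[13.5,-2.8,0,0,0,-0.18],[18,-3.7,0,0,0,-0.24],[22.5,-4.7,0,0,0,-0.3],[27,-5.6,0,0,0,-0.36],[31.5,-6.6,0,0,0,-0.42],[36,-7.5,0,0,0,-0.48],[40.5,-8.4,0.2,0,0,-0.54],[44.3,-9.2,0.3,0,0,-0.6]]'
python3 -c "
from h import *
i,im,d=cam('wrist'); cv2.imwrite('pics/w1.png',im); P=cloud(i,d); np.savez('/tmp/w1.npz',im=im,d=d)
m=(P[...,2]>.1)&(P[...,2]<.143)&(P[...,0]>.56)&(P[...,0]<.63)&(im.max(2)<70)
print(m.sum(),np.percentile(P[m],[2,50,98],axis=0).round(4))
q=P[m]
for lo in (.12,.14,.16,.18,.2,.22): 
  k=q[(abs(q[:,1]-lo)<.008)]; print(lo,len(k),k.mean(0).round(4) if len(k) else '')
go([0.595,0.169,0.113],-0.065)"
```

```text
time: 2.1
eef_pos: [0.5951, 0.1669, 0.2245]
tcp_rot: [0.73, 0.683, -0.0, -0.0]
contact_force: [-0.2, 0.0, 0.2]
opening: 0.403
finger_force: 0.0
2107 [[0.591  0.1182 0.1322]
 [0.5975 0.1917 0.1361]
 [0.6258 0.2335 0.1379]]
0.12 231 [0.5992 0.1207 0.1348]
0.14 181 [0.5944 0.14   0.1362]
0.16 210 [0.5954 0.1601 0.1362]
0.18 222 [0.5966 0.1801 0.1361]
0.2 262 [0.5973 0.1998 0.1361]
0.22 489 [0.6062 0.2225 0.1359]
shift [-0.25 -0.14 11.12] rot [ 0.    -0.004  0.003]
```

View pics/w1.png

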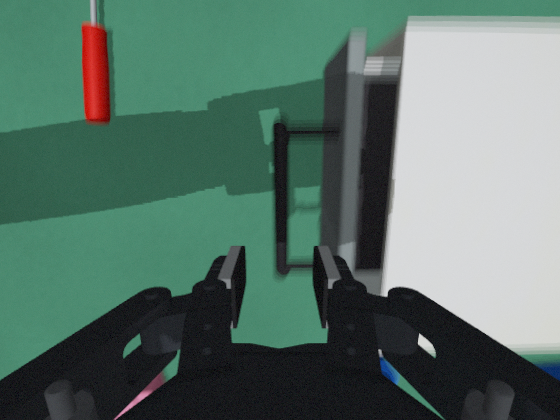

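The wrist view shows the bar (281, 125–270) centred between the fingers (240 and 320), clear of the grey panel at 350. Descend, then close.

```bash
python3 -m crank '[[-0.2,-0.05,2,0,0,0],[-0.2,-0.05,4,0,0,0],[-0.2,-0.05,6,0,0,0],[-0.2,-0.05,8,0,0,0],[-0.2,-0.05,9.5,0,0,0],[-0.2,-0.05,10.6,0,0,0],[-0.2,-0.05,11.1,0,0,0],[-0.2,-0.05,11.1,0,0,0]]'
python3 -m crank '[[0,0,0,0,0,0],[0,0,0,0,0,0],[0,0,0,0,0,0],[0,0,0,0,0,0],[0,0,0,0,0,0]]' 0 50
```

```text
time: 2.95
eef_pos: [0.5939, 0.1625, 0.1138]
tcp_rot: [0.731, 0.682, -0.0, -0.0]
contact_force: [-0.4, 0.3, 0.4]
opening: 0.398
finger_force: 0.0
time: 3.45
eef_pos: [0.5949, 0.1627, 0.1156]
tcp_rot: [0.731, 0.682, 0.001, 0.001]
contact_force: [-0.5, -0.5, 4.8]
opening: 0.122
finger_force: 48.9
```

```bash
python3 -m crank '[[0,-0.6,0,0,0,0],[0,-1.6,0,0,0,0],[0,-2.8,0,0,0,0],[0,-4,0,0,0,0],[0,-5.2,0,0,0,0],[0,-6.4,0,0,0,0],[0,-7.6,0,0,0,0],[0,-8.8,0,0,0,0],[0,-10,0,0,0,0],[0,-11,0,0,0,0]]'
python3 -m crank '[[0,-0.5,0,0,0,0],[0,-1,0,0,0,0],[0,-1.4,0,0,0,0],[0,-1.6,0,0,0,0]]'
python3 -m crank '[[0,-0.3,0,0,0,0],[0,-0.6,0,0,0,0],[0,-0.6,0,0,0,0]]'
```

```text
time: 4.45
eef_pos: [0.4843, 0.1697, 0.1156]
tcp_rot: [0.731, 0.682, 0.0, 0.002]
contact_force: [2.1, -3.6, 6.1]
opening: 0.12
finger_force: 49.9
time: 4.85
eef_pos: [0.4684, 0.1707, 0.1156]
tcp_rot: [0.731, 0.682, 0.0, 0.001]
contact_force: [2.0, -3.8, 7.3]
opening: 0.118
finger_force: 49.9
time: 5.15
eef_pos: [0.4622, 0.1711, 0.1156]
tcp_rot: [0.731, 0.682, -0.0, 0.001]
contact_force: [-0.2, -3.4, 8.6]
opening: 0.114
finger_force: 50.1
```

```bash
python3 -m crank '[[0,-0.3,0,0,0,0],[0,-0.6,0,0,0,0],[0,-0.9,0,0,0,0],[0,-1.0,0,0,0,0]]'
python3 -m crank '[[0,-0.2,0,0,0,0],[0,-0.4,0,0,0,0],[0,-0.6,0,0,0,0],[0,-0.6,0,0,0,0]]'
```

```text
time: 5.55
eef_pos: [0.4526, 0.1717, 0.1156]
tcp_rot: [0.731, 0.682, 0.0, 0.002]
contact_force: [0.7, -4.1, 7.7]
opening: 0.112
finger_force: 50.0
time: 5.95
eef_pos: [0.4467, 0.1721, 0.1156]
tcp_rot: [0.731, 0.682, 0.0, 0.002]
contact_force: [1.6, -3.4, 8.7]
opening: 0.117
finger_force: 50.0
```

```bash
python3 -m crank '[[0,-0.2,0,0,0,0],[0,-0.4,0,0,0,0],[0,-0.6,0,0,0,0],[0,-0.6,0,0,0,0]]'
python3 -m crank '[[0,-0.2,0,0,0,0],[0,-0.4,0,0,0,0],[0,-0.4,0,0,0,0]]'
```

```text
time: 6.35
eef_pos: [0.4468, 0.1721, 0.1157]
tcp_rot: [0.731, 0.682, 0.007, 0.008]
contact_force: [21.0, -5.1, -8.3]
opening: 0.119
finger_force: 48.8
time: 6.65
eef_pos: [0.4469, 0.1721, 0.1158]
tcp_rot: [0.731, 0.682, 0.012, 0.012]
contact_force: [34.0, -4.4, -19.2]
opening: 0.12
finger_force: 48.6
```

The stop is reached. Ease back, open, lift, then turn to the pack.

```bash
python3 -m crank '[[0,0.5,0,0,0,0],[0,0.9,0,0,0,0],[0,0.9,0,0,0,0]]'
python3 -m crank '[[0,0,0,0,0,0],[0,0,0,0,0,0],[0,0,0,0,0,0],[0,0,-1.5,0,0,0],[0,0,-4,0,0,0],[0,0,-7,0,0,0],[0,0,-10.5,0,0,0],[0,0,-14,0,0,0],[0,0,-14,0,0,0]]' 0.42
python3 -c "
from h import *
a=np.pi/4
# grasp: tool z=(-s,0,-c), y along world -y or +y
z=np.array([-np.sin(a),0,-np.cos(a)])
g=np.array([0.532,-0.289,0.028])
for s in(1,-1):
  y=np.array([0,s,0.]); M=np.c_[np.cross(y,z),y,z]
  go(g+z*(0.019-0.12),rotm=M)
print(ctrl.get_state()['qpos'].round(3), ctrl.pinch_z)
go([0.55,-0.289,0.25],-np.pi/2)
i,im,d=cam('top'); np.savez('/tmp/top1.npz',im=im,d=d); cv2.imwrite('pics/top1.png',im)
"
```

```text
time: 6.95
eef_pos: [0.4467, 0.1721, 0.1156]
tcp_rot: [0.731, 0.682, 0.0, 0.002]
contact_force: [3.5, -4.8, 7.2]
opening: 0.119
finger_force: 51.2
time: 7.85
eef_pos: [0.4476, 0.1737, 0.2597]
tcp_rot: [0.731, 0.682, 0.004, 0.002]
contact_force: [0.2, -0.9, 0.5]
opening: 0.421
finger_force: 0.0
shift [-45.11  18.62  16.09] rot [ 0.649  0.603 -1.544]
shift [-45.11  18.62  16.09] rot [ 0.592 -0.638  1.416]
[ 0.158 -0.184  2.014  0.     1.302  0.228] 0.0187
shift [-45.45  13.43   0.98] rot [ 0.005 -0.009  1.501]
```

View pics/top1.png

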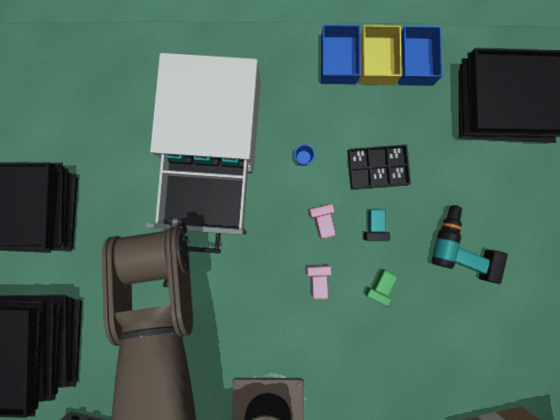

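Drawer is out: the empty compartment is at (205,200), and the pack is still at (377,225). Move over the pack while turning.

```bash
python3 -m crank '[[-3,1.2,0,0,0,0.1],[-7,3,0,0,0,0.2],[-11.5,5,0,0,0,0.34],[-16,7,0.5,0,0,0.48],[-20.5,9,1,0,0,0.62],[-25,11,1.5,0,0,0.76],[-29.5,12.6,2,0,0,0.9],[-34,14.6,2.5,0,0,1.04],[-38.5,16.4,3,0,0,1.18],[-43,18.3,3.5,0,0,1.32]]' 1
python3 -c "
from h import *
go([0.61,-0.289,0.22],-np.pi/2); print(ctrl.get_state()['qpos'].round(2))
"
```

```text
time: 8.9
eef_pos: [0.5971, -0.2697, 0.2161]
tcp_rot: [0.996, 0.087, -0.002, -0.002]
contact_force: [1.0, -0.0, -0.5]
opening: 1.001
finger_force: 0.0
shift [ 0.93  2.13 -0.4 ] rot [-0.003  0.004  0.175]
[-0.58  0.26  1.64  0.    1.25  0.82]
```

Finish the yaw, then (next call) tilt 45° back.

```bash
python3 -m crank '[[0.5,1,0,0,0,0.09],[0.9,1.9,0,0,0,0.17],[0.9,1.9,0,0,0,0.17]]'
python3 -m crank '[[0,0,0,0,-0.12,0],[0,0,0,0,-0.24,0],[0,0,0,0,-0.36,0],[0,0,0,0,-0.48,0],[0,0,0,0,-0.6,0],[0,0,0,0,-0.7,0],[0,0,0,0,-0.785,0],[0,0,0,0,-0.785,0],[0,0,0,0,-0.785,0]]'
python3 - <<'E'
from h import *
i,im,d=cam('wrist'); P=cloud(i,d); np.savez('/tmp/w2.npz',im=im,d=d); cv2.imwrite('pics/w2.png',im)
hsv=cv2.cvtColor(im,cv2.COLOR_BGR2HSV);H,S,V=[hsv[...,k].astype(int) for k in range(3)]
m=(H>80)&(H<105)&(S>110)&(V>60)&(abs(P[...,0]-.52)<.06)&(abs(P[...,1]+.289)<.04)&(P[...,2]>.034)
print("teal top",m.sum(),np.percentile(P[m],[2,50,98],axis=0).round(4))
b=(V<60)&(P[...,2]>.032)&(P[...,2]<.055)&(abs(P[...,0]-.48)<.04)&(abs(P[...,1]+.289)<.05)
print("foot top",b.sum(),np.percentile(P[b],[2,50,98],axis=0).round(4) if b.sum() else '')
a=np.pi/4; z=np.array([-np.sin(a),0,-np.cos(a)]); g=np.array([0.532,-0.289,0.028])
y=np.array([0,-1,0.]); M=np.c_[np.cross(y,z),y,z]
go(g+z*(0.019-0.10),rotm=M); go(g+z*0.019,rotm=M)
s=ctrl.get_state(); print(s['eef_pos'].round(4),s['qpos'].round(2))
E
```

```text
time: 9.2
eef_pos: [0.6094, -0.2862, 0.2161]
tcp_rot: [1.0, 0.005, -0.002, -0.001]
contact_force: [0.4, -0.1, -0.2]
opening: 0.994
finger_force: 0.0
time: 10.1
eef_pos: [0.6099, -0.2849, 0.2178]
tcp_rot: [0.924, 0.006, -0.383, 0.001]
contact_force: [0.1, -0.6, -0.3]
opening: 1.001
finger_force: 0.0
teal top 1710 [[ 0.4969 -0.3078  0.0375]
 [ 0.5316 -0.2889  0.0429]
 [ 0.5539 -0.2698  0.0441]]
foot top 706 [[ 0.4753 -0.3191  0.0332]
 [ 0.4873 -0.2893  0.0429]
 [ 0.4945 -0.2596  0.0442]]
shift [ 7.99  0.36 10.93] rot [ 0.008 -0.001  0.009]
shift [ 7.98  0.29 20.93] rot [ 0.008 -0.001  0.009]
[ 0.61   -0.2853  0.2191] [-0.47  0.7   1.16 -0.36  1.98  1.07]
```

View pics/w2.png

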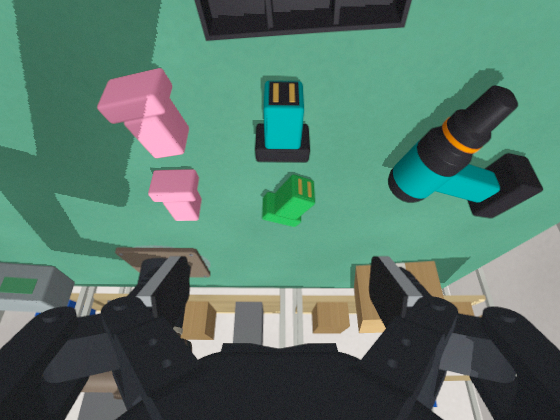

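The wrist view shows the pack at (283,120), contacts towards the camera, foot at (283,142), tray behind at (305,15), clear. Approach.

```bash
python3 -m crank '[[2.5,0.1,3.5,0.004,0,0.004],[5.5,0.2,7.5,0.008,0,0.009],[8,0.3,10.9,0.008,0,0.009],[8,0.3,13.5,0.008,0,0.009],[8,0.3,16,0.008,0,0.009],[8,0.3,18,0.008,0,0.009],[8,0.3,19.5,0.008,0,0.009],[8,0.3,20.4,0.008,0,0.009],[8,0.3,20.9,0.008,0,0.009],[8,0.3,20.9,0.008,0,0.009]]'
python3 -c "
from h import *
a=np.pi/4; z=np.array([-np.sin(a),0,-np.cos(a)]); g=np.array([0.532,-0.289,0.028])
go(g+z*.019)"
```

```text
time: 11.15
eef_pos: [0.5192, -0.2899, 0.0152]
tcp_rot: [0.924, -0.001, -0.382, 0.0]
contact_force: [0.1, 0.2, -1.5]
opening: 1.0
finger_force: 0.0
shift [ 0.   -0.09  0.09] rot [0. 0. 0.]
```

```bash
python3 -m crank '[[0,-0.09,0,0,0,0],[0,-0.09,0,0,0,0],[0,-0.09,0,0,0,0],[0,-0.09,0,0,0,0],[0,-0.09,0,0,0,0],[0,-0.09,0,0,0,0],[0,-0.09,0,0,0,0]]' 0 45
```

```text
time: 11.85
eef_pos: [0.5199, -0.2892, 0.0154]
tcp_rot: [0.924, -0.001, -0.382, 0.001]
contact_force: [3.6, -0.0, 2.5]
opening: 0.463
finger_force: 45.8
```

```bash
python3 -m crank '[[-0.5,0,-0.5,0,0,0],[-1.5,0,-1.5,0,0,0],[-3,0,-3,0,0,0],[-4.5,0,-4.5,0,0,0],[-6,0,-6,0,0,0],[-7.5,0,-7.5,0,0,0],[-8.5,0,-8.5,0,0,0],[-8.5,0,-8.5,0,0,0]]'
python3 -m crank '[[0,0,0,0,0.05,0],[0,0,0,0,0.16,0],[0,0,0,0,0.28,0],[0,0,0,0,0.4,0],[0,0,0,0,0.52,0],[0,0,0,0,0.64,0],[0,0,0,0,0.76,0],[0,0,0,0,0.8,0]]'
python3 -c "
from h import *
s=ctrl.get_state(); print(s['qpos'].round(2),s['eef_pos'],R.from_quat(s['tcp_rot']).as_matrix().round(3))"
```

```text
time: 12.65
eef_pos: [0.5205, -0.2896, 0.1388]
tcp_rot: [0.925, -0.001, -0.38, 0.002]
contact_force: [0.1, 0.5, -2.7]
opening: 0.462
finger_force: 45.4
time: 13.45
eef_pos: [0.5169, -0.288, 0.134]
tcp_rot: [1.0, -0.001, 0.007, -0.001]
contact_force: [-0.6, 0.4, -2.7]
opening: 0.461
finger_force: 45.6
[-0.68  0.2   1.87  0.01  1.06  0.88] [ 0.5168662  -0.28799209  0.13404265] [[ 1.    -0.002  0.014]
 [-0.002 -1.     0.001]
 [ 0.014 -0.001 -1.   ]]
```

```bash
python3 -m crank '[[0,0,0,0,0.1,0],[0,0,0,0,0.2,0],[0,0,0,0,0.31,0],[0,0,0,0,0.42,0],[0,0,0,0,0.53,0],[0,0,0,0,0.64,0],[0,0,0,0,0.74,0],[0,0,0,0,0.77,0],[0,0,0,0,0.77,0],[0,0,0,0,0.77,0]]'
python3 - <<'E'
from h import *
s=ctrl.get_state(); print(s['qpos'].round(2),s['eef_pos'].round(4),R.from_quat(s['tcp_rot']).as_matrix().round(3).tolist())
i,im,d=cam('scene'); P=cloud(i,d); np.savez('/tmp/s2.npz',im=im,d=d); cv2.imwrite('pics/s2.png',cv2.resize(im[60:300,60:380],None,fx=2.4,fy=2.4))
E
```

```text
time: 14.45
eef_pos: [0.5187, -0.2884, 0.1344]
tcp_rot: [0.924, -0.0, 0.382, -0.0]
contact_force: [-0.2, -1.0, -2.8]
opening: 0.463
finger_force: 45.7
[-0.93  0.    2.24  1.09  0.69 -0.17] [ 0.5187 -0.2884  0.1344] [[0.709, -0.001, 0.705], [-0.001, -1.0, -0.0], [0.705, -0.0, -0.709]]
```

View pics/s2.png

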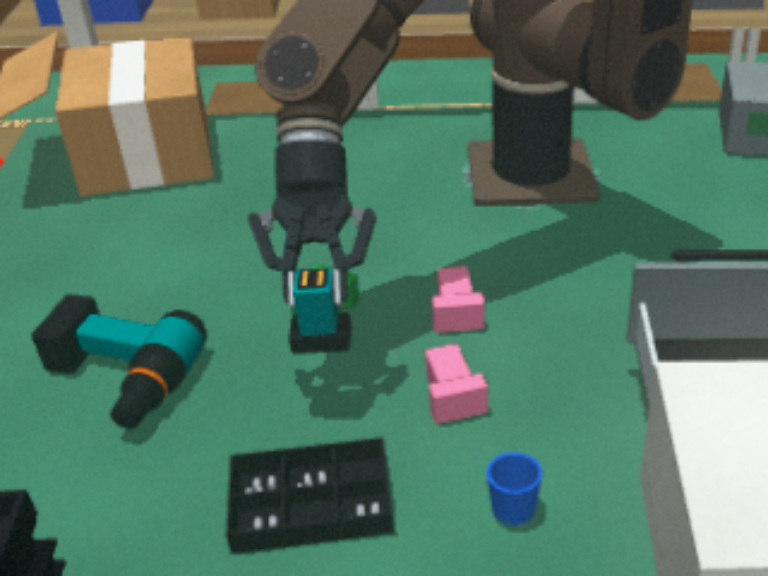

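The crop shows the pack upright in the gripper (contacts up at 313,278; foot at 320,335), drill and pinks clear. Lower it.

```bash
python3 -m crank '[[-0.5,0,0.5,0,0,0],[-1.3,0,1.3,0,0,0],[-2.3,0,2.3,0,0,0],[-3.3,0,3.3,0,0,0],[-4.2,0,4.2,0,0,0],[-4.9,0,4.9,0,0,0],[-5.3,0,5.3,0,0,0],[-5.5,0,5.5,0,0,0],[-5.5,0,5.5,0,0,0]]'
python3 -m crank '[[-0.1,0,0.1,0,0,0],[-0.2,0,0.2,0,0,0],[-0.3,0,0.3,0,0,0],[-0.3,0,0.3,0,0,0]]'
```

```text
time: 15.4
eef_pos: [0.5192, -0.2888, 0.0571]
tcp_rot: [0.924, -0.0, 0.382, 0.0]
contact_force: [-0.3, -0.4, -2.3]
opening: 0.46
finger_force: 45.8
time: 15.8
eef_pos: [0.5191, -0.2888, 0.0531]
tcp_rot: [0.924, -0.0, 0.383, 0.001]
contact_force: [-0.0, -0.4, -2.3]
opening: 0.462
finger_force: 45.8
```

```bash
python3 -m crank '[[-0.1,0,0.1,0,0,0],[-0.2,0,0.2,0,0,0],[-0.2,0,0.2,0,0,0]]'
```

```text
time: 16.1
eef_pos: [0.5191, -0.2889, 0.0503]
tcp_rot: [0.924, -0.001, 0.383, 0.001]
contact_force: [1.2, 0.4, -1.9]
opening: 0.465
finger_force: 45.7
```

```bash
python3 -m crank '[[-0.1,0,0.1,0,0,0],[-0.2,0,0.2,0,0,0],[-0.25,0,0.25,0,0,0],[-0.25,0,0.25,0,0,0]]'
```

```text
time: 16.5
eef_pos: [0.5209, -0.2896, 0.0502]
tcp_rot: [0.923, -0.0, 0.386, 0.0]
contact_force: [-7.5, 3.7, 14.1]
opening: 0.462
finger_force: 47.8
```

Contact. Relieve, open, and back off along the tool.

```bash
python3 -m crank '[[0.1,0,-0.1,0,0,0],[0.15,0,-0.15,0,0,0],[0.15,0,-0.15,0,0,0]]' - 20
python3 -m crank '[[0,0,0,0,0,0],[0,0,0,0,0,0],[0,0,0,0,0,0],[0,0,0,0,0,0],[0,0,-1,0,0,0],[0,0,-3,0,0,0],[0,0,-6,0,0,0],[0,0,-10,0,0,0],[0,0,-14,0,0,0],[0,0,-14,0,0,0]]' 1
python3 - <<'E'
from h import *
for n in('top','scene'):
    i,im,d=cam(n); P=cloud(i,d); np.savez(f'/tmp/{n}3.npz',im=im,d=d)
    hsv=cv2.cvtColor(im,cv2.COLOR_BGR2HSV);H,S,V=[hsv[...,k].astype(int) for k in range(3)]
    B=(abs(P[...,0]-.51)<.07)&(abs(P[...,1]+.289)<.06)
    m=B&(H>80)&(H<105)&(S>110)&(V>60)&(P[...,2]>.01); print(n,m.sum(),np.percentile(P[m],[3,50,97],axis=0).round(4).tolist())
    t=B&(P[...,2]>.078)&(P[...,2]<.095); print("top",t.sum(),np.percentile(P[t],[3,50,97],axis=0).round(4).tolist())
    b=B&(V<60)&(P[...,2]>.008)&(P[...,2]<.06); print("foot",b.sum(),np.percentile(P[b],[3,50,97],axis=0).round(4).tolist())
print(tool()[0])
i=ctrl.camera_info('scene'); im=np.load('/tmp/scene3.npz')['im']
cv2.imwrite('pics/s3.png',cv2.resize(im[130:250,120:280],None,fx=4,fy=4))
E
```

```text
time: 16.8
eef_pos: [0.52, -0.2896, 0.0502]
tcp_rot: [0.923, -0.001, 0.384, 0.001]
contact_force: [0.1, -0.3, 5.3]
opening: 0.463
finger_force: 46.3
time: 17.8
eef_pos: [0.4192, -0.291, 0.1526]
tcp_rot: [0.923, -0.0, 0.384, 0.005]
contact_force: [0.8, -1.0, 0.5]
opening: 0.994
finger_force: 0.0
top 122 [[0.4921, -0.3097, 0.0755], [0.5099, -0.2881, 0.0819], [0.5333, -0.27, 0.0859]]
top 262 [[0.4921, -0.3087, 0.0789], [0.5125, -0.2883, 0.083], [0.5332, -0.2703, 0.0874]]
foot 107 [[0.4953, -0.27, 0.0131], [0.5142, -0.2666, 0.0233], [0.5332, -0.2569, 0.059]]
scene 348 [[0.5003, -0.3089, 0.0276], [0.5355, -0.2878, 0.0625], [0.5387, -0.2701, 0.0845]]
top 175 [[0.4956, -0.3081, 0.079], [0.5195, -0.2898, 0.0835], [0.5369, -0.2706, 0.0866]]
foot 185 [[0.5013, -0.3195, 0.009], [0.5345, -0.282, 0.0212], [0.5385, -0.2594, 0.0259]]
[ 0.41975336 -0.28928986  0.14889301]
```

View pics/s3.png

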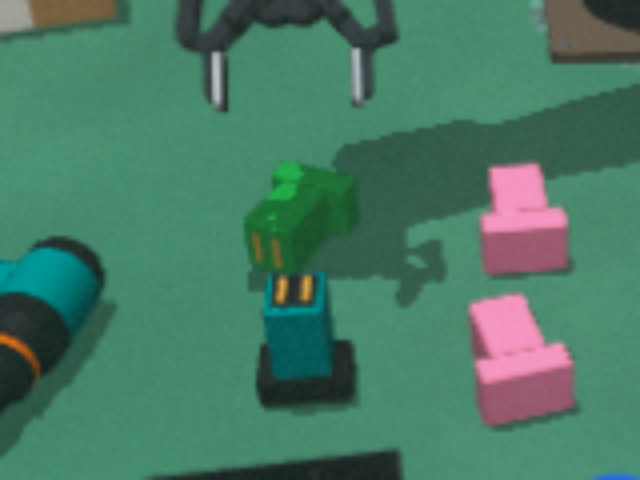

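The crop shows the pack standing on its foot (contacts at 296,290; foot at 305,385), released. Both views put its top at 84 mm, centre about (0.514,-0.289). Straighten the tool.

```bash
python3 -m crank '[[1.5,0,-0.4,0,-0.1,0],[3.5,0,-0.9,0,-0.22,0],[5.6,0,-1.4,0,-0.34,0],[5.6,0,-1.4,0,-0.46,0],[5.6,0,-1.4,0,-0.58,0],[5.6,0,-1.4,0,-0.7,0],[5.6,0,-1.4,0,-0.785,0],[5.6,0,-1.4,0,-0.785,0],[5.6,0,-1.4,0,-0.785,0]]'
python3 -c "
from h import *
print(ctrl.get_state()['qpos'].round(2)); go([.5145,-.289,.14],-np.pi/2)
i,im,d=cam('wrist'); P=cloud(i,d)
B=(abs(P[...,0]-.51)<.06)&(abs(P[...,1]+.289)<.05)&(P[...,2]>.076)&(P[...,2]<.095)
print(B.sum(),np.percentile(P[B],[2,50,98],axis=0).round(4).tolist())
x=cv2.minAreaRect(P[B][:,:2].astype(np.float32)); print(x)"
```

```text
time: 18.8
eef_pos: [0.45, -0.2877, 0.1953]
tcp_rot: [1.0, 0.0, -0.001, -0.001]
contact_force: [0.1, -0.4, -0.1]
opening: 1.001
finger_force: 0.0
[-0.76  0.01  1.96  0.    1.18  0.81]
shift [6.46 0.15 5.52] rot [-0.002  0.001  0.001]
2640 [[0.4927, -0.308, 0.0798], [0.5137, -0.2894, 0.0834], [0.5339, -0.2702, 0.0854]]
((0.5132055282592773, -0.2891693711280823), (0.04012897238135338, 0.04324575513601303), 89.96674346923828)
```

```bash
python3 -m crank '[[2,0.1,0.5,0,0,0],[4.5,0.15,1.5,0,0,0],[6.4,0.15,3,0,0,0],[6.4,0.15,5.5,0,0,0],[6.4,0.15,8,0,0,0],[6.4,0.15,10.5,0,0,0],[6.4,0.15,12.5,0,0,0],[6.4,0.15,13.8,0,0,0],[6.4,0.15,14.5,0,0,0],[6.4,0.15,14.5,0,0,0]]'
python3 -m crank '[[0,0,0,0,0,0],[0,0,0,0,0,0],[0,0,0,0,0,0],[0,0,0,0,0,0],[0,0,0,0,0,0],[0,0,0,0,0,0],[0,0,0,0,0,0]]' 0 45
python3 - <<'E'
from h import *
i=ctrl.camera_info('top')
f=np.load('/tmp/top3.npz'); im,d=f['im'],f['d']; P=cloud(i,d)
# drawer interior floor points
c=np.array([.568,.165]); ax=np.array([.998,-.065]); ay=np.array([.065,.998])
L=np.stack([(P[...,:2]-c)@ax,(P[...,:2]-c)@ay],-1)
fl=(abs(L[...,0])<.09)&(abs(L[...,1])<.12)&(abs(P[...,2]-.052)<.012)
q=P[fl]; print("floor",fl.sum(),np.percentile(P[...,2][fl],[10,50,90]),np.percentile(L[fl],[1,50,99],axis=0))
pan=(abs(L[...,1])<.09)&(L[...,0]<-.04)&(L[...,0]>-.12)&(P[...,2]>.145)&(P[...,2]<.162)
print("panel",pan.sum(),np.percentile(L[pan],[5,50,95],axis=0),np.median(P[pan],0))
div=(abs(L[...,1])<.08)&(L[...,0]>.04)&(L[...,0]<.095)&(abs(P[...,2]-.106)<.01)
print("div",div.sum(),np.percentile(L[div],[5,50,95],axis=0) if div.sum() else '')
w=(abs(L[...,0])<.05)&(abs(L[...,1])>.09)&(abs(L[...,1])<.13)&(abs(P[...,2]-.106)<.01)
for s in(1,-1):
    k=w&(L[...,1]*s>0); print("side",s,k.sum(),np.median(L[k],0) if k.sum() else '')
E
```

```text
time: 19.85
eef_pos: [0.5132, -0.2901, 0.0516]
tcp_rot: [1.0, -0.001, -0.0, -0.0]
contact_force: [0.3, -0.1, -0.2]
opening: 1.0
finger_force: 0.0
time: 20.55
eef_pos: [0.5145, -0.2906, 0.0536]
tcp_rot: [1.0, -0.001, 0.001, 0.001]
contact_force: [0.2, 1.7, 5.1]
opening: 0.46
finger_force: 47.2
floor 4160 [0.04856205 0.05122708 0.05409225] [[-0.06379672 -0.08876237]
 [ 0.0062355   0.01139277]
 [ 0.08840222  0.10989987]]
panel 375 [[-0.07758525 -0.08185472]
 [-0.07226964 -0.00064207]
 [-0.06695327  0.0811889 ]] [0.49553573 0.16925564 0.15188984]
div 152 [[ 0.06379836 -0.06885406]
 [ 0.06591824  0.00100676]
 [ 0.06870077  0.07207419]]
side 1 119 [-1.06516315e-04  1.11038229e-01]
side -1 95 [ 0.00257288 -0.09762655]
```

Pack gripped. Compartment centre measured at about (0.568, 0.172), floor 51–52 mm. Lift, carry across.

```bash
python3 -m crank '[[0,0,-0.5,0,0,0],[0,0,-1.5,0,0,0],[0,0,-3.5,0,0,0],[0,0,-6,0,0,0],[0,0,-9,0,0,0],[0,0,-12,0,0,0],[0,0,-15,0,0,0],[0,0,-17.5,0,0,0],[0,0,-19,0,0,0],[0,0,-19,0,0,0]]'
python3 -m crank '[[0.3,-2,0,0,0,0],[0.7,-5,0,0,0,0.01],[1.2,-9,0,0,0,0.01],[1.7,-13,0,0,0,0.02],[2.2,-17,0,0,0,0.03],[2.7,-21,0,0,0,0.03],[3.2,-25,0,0,0,0.04],[3.7,-29,0,0,0,0.05],[4.2,-33,0,0,0,0.06],[4.6,-37,0,0,0,0.065]]'
python3 -c "
from h import *
go([.568,.172,.243],-np.pi/2-.065)
s=ctrl.get_state();print(s['qpos'].round(2),s['time'])"
```

```text
time: 21.55
eef_pos: [0.5147, -0.2909, 0.2451]
tcp_rot: [1.0, -0.001, 0.002, 0.002]
contact_force: [0.2, 0.2, -1.9]
opening: 0.459
finger_force: 46.2
time: 22.55
eef_pos: [0.5592, 0.0814, 0.2396]
tcp_rot: [0.999, -0.033, -0.002, 0.0]
contact_force: [0.8, 0.3, -2.6]
opening: 0.459
finger_force: 46.1
shift [ 0.27 -9.1  -0.35] rot [ 0.001  0.004 -0.002]
[-0.03  0.04  1.84 -0.    1.26  1.6 ] 22.55
```

```bash
python3 -m crank '[[0.1,-3,0,0,0,0],[0.2,-6,0,0,0,0],[0.3,-8.2,0,0,0,0],[0.3,-9.1,0,0,0,0],[0.3,-9.1,0,0,0,0],[0.3,-9.1,0,0,0,0]]'
python3 - <<'E'
from h import *
go([.568,.172,.108],-np.pi/2-.065)
for n in ('scene',):
    i,im,d=cam(n); cv2.imwrite('pics/s4.png',cv2.resize(im[110:330,240:500],None,fx=2.6,fy=2.6)); P=cloud(i,d)
    hsv=cv2.cvtColor(im,cv2.COLOR_BGR2HSV);H,S,V=[hsv[...,k].astype(int) for k in range(3)]
    m=(abs(P[...,0]-.568)<.08)&(abs(P[...,1]-.172)<.07)&(H>80)&(H<105)&(S>110)&(V>60)&(P[...,2]>.15); print(m.sum(),np.percentile(P[m],[3,50,97],axis=0).round(4).tolist() if m.sum() else '')
E
```

```text
time: 23.15
eef_pos: [0.5689, 0.1695, 0.241]
tcp_rot: [0.999, -0.033, -0.001, 0.001]
contact_force: [0.1, 0.4, -2.9]
opening: 0.463
finger_force: 46.2
shift [-0.08 -0.27 13.3 ] rot [ 0.002  0.002 -0.001]
427 [[0.5564, 0.1476, 0.2152], [0.5891, 0.1645, 0.2452], [0.5925, 0.1855, 0.2722]]
```

View pics/s4.png

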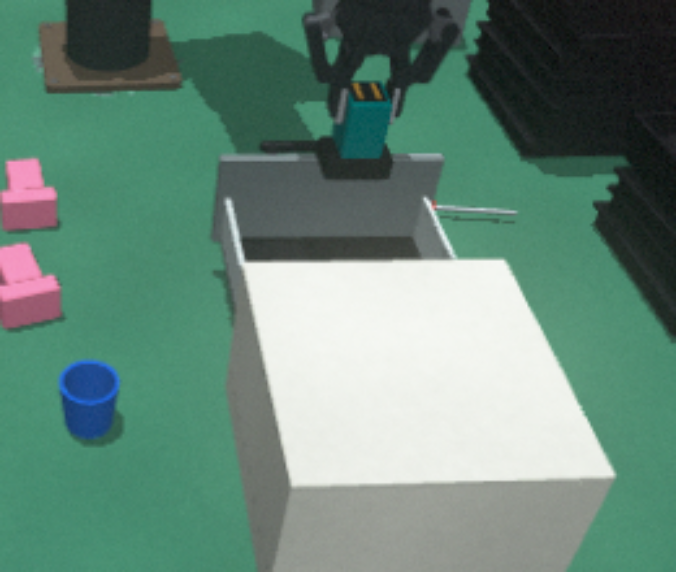

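The crop shows the pack held upright (contacts at 368,90; foot at 355,160) over the open compartment, behind the grey panel. Lower it.

```bash
python3 -m crank '[[0,-0.1,1,0,0,0],[0,-0.1,3,0,0,0],[0,-0.1,5,0,0,0],[0,-0.1,7,0,0,0],[0,-0.1,9,0,0,0],[0,-0.1,10.5,0,0,0],[0,-0.1,11.7,0,0,0],[0,-0.1,12.5,0,0,0],[0,-0.1,12.9,0,0,0],[0,-0.1,12.9,0,0,0]]'
python3 -m crank '[[0,0,0.1,0,0,0],[0,0,0.2,0,0,0],[0,0,0.3,0,0,0],[0,0,0.3,0,0,0]]'
```

```text
time: 24.2
eef_pos: [0.5694, 0.1712, 0.1129]
tcp_rot: [0.999, -0.033, -0.0, 0.0]
contact_force: [0.2, -0.1, -3.2]
opening: 0.462
finger_force: 46.3
time: 24.6
eef_pos: [0.5695, 0.1713, 0.1102]
tcp_rot: [0.999, -0.033, 0.0, 0.0]
contact_force: [-0.2, 0.3, -2.8]
opening: 0.462
finger_force: 46.3
```

```bash
python3 -m crank '[[0,0,0.1,0,0,0],[0,0,0.2,0,0,0],[0,0,0.2,0,0,0]]'
```

```text
time: 24.9
eef_pos: [0.5693, 0.1712, 0.1079]
tcp_rot: [0.999, -0.033, -0.0, 0.0]
contact_force: [0.1, 1.1, -1.9]
opening: 0.459
finger_force: 46.3
```

```bash
python3 -m crank '[[0,0,0.1,0,0,0],[0,0,0.2,0,0,0],[0,0,0.2,0,0,0]]'
```

```text
time: 25.2
eef_pos: [0.5693, 0.1712, 0.1058]
tcp_rot: [0.999, -0.033, -0.0, 0.0]
contact_force: [-0.0, 0.2, -2.8]
opening: 0.467
finger_force: 46.3
```

```bash
python3 -m crank '[[0,0,0.1,0,0,0],[0,0,0.15,0,0,0],[0,0,0.15,0,0,0]]'
```

```text
time: 25.5
eef_pos: [0.5699, 0.1713, 0.1056]
tcp_rot: [0.999, -0.033, 0.001, 0.0]
contact_force: [-1.7, -1.5, 3.3]
opening: 0.459
finger_force: 46.9
```

Resting on the floor. Release, and rise.

```bash
python3 -m crank '[[0,0,0,0,0,0],[0,0,0,0,0,0],[0,0,0,0,0,0],[0,0,0,0,0,0],[0,0,0,0,0,0],[0,0,-1,0,0,0],[0,0,-3,0,0,0],[0,0,-6,0,0,0],[0,0,-10,0,0,0],[0,0,-14,0,0,0]]' 1 20
python3 -m crank '[[0,4,-2,0,0,0],[0,8,-3,0,0,0],[0,12,-3,0,0,0],[0,16,-3,0,0,0],[0,20,-3,0,0,0],[0,24,-3,0,0,0],[0,27,-3,0,0,0],[0,27,-3,0,0,0]]'
python3 - <<'E'
from h import *
print(ctrl.get_state()['time'])
i,im,d=cam('top'); P=cloud(i,d); cv2.imwrite('pics/top5.png',im)
hsv=cv2.cvtColor(im,cv2.COLOR_BGR2HSV);H,S,V=[hsv[...,k].astype(int) for k in range(3)]
m=(abs(P[...,0]-.568)<.06)&(abs(P[...,1]-.172)<.09)&(P[...,2]>.11)&(P[...,2]<.15); print(m.sum(),np.percentile(P[m],[3,50,97],axis=0).round(4).tolist())
E
```

```text
time: 26.5
eef_pos: [0.5691, 0.1713, 0.2464]
tcp_rot: [0.999, -0.033, -0.0, 0.0]
contact_force: [0.2, 0.3, 0.0]
opening: 1.004
finger_force: 0.0
time: 27.3
eef_pos: [0.5513, -0.1014, 0.2756]
tcp_rot: [0.999, -0.035, 0.0, 0.001]
contact_force: [0.3, 1.3, 0.7]
opening: 0.997
finger_force: 0.0
27.3
318 [[0.5466, 0.1529, 0.1171], [0.5681, 0.1713, 0.1349], [0.5883, 0.1914, 0.1392]]
```

View pics/top5.png

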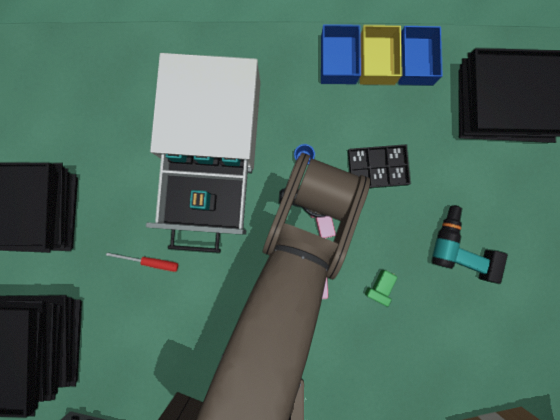

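The top view shows the pack upright at (200,200), contacts up, in the open drawer; bystanders are unmoved. A quick check that the drawer hasn't crept, then hand in.

Run:
```python
from h import *
i,im,d=cam('top'); P=cloud(i,d)
c=np.array([.568,.165]); ax=np.array([.998,-.065]); ay=np.array([.065,.998])
L=np.stack([(P[...,:2]-c)@ax,(P[...,:2]-c)@ay],-1)
pan=(abs(L[...,1])<.09)&(L[...,0]<-.04)&(L[...,0]>-.12)&(P[...,2]>.145)&(P[...,2]<.162)
x=np.median(L[pan],0); print(x,pan.sum())
if abs(x[0]+.0723)<.0025: print(ctrl.sign_off())
```

```text
[-7.18946392e-02  1.89208675e-05] 371
the job is handed in; nothing more can be done
None
```

Done and handed in at about 27 s of the 67 s limit: the drawer is at its stop, and the pack was stood on the bench, released, then regrasped and set upright on its foot in the front compartment; no bystander looked disturbed in the last top view.

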